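Nudge a test carrier home on its locating pins

ROBOT

A 6-joint arm with a two-finger parallel gripper is mounted at the origin on the work surface. World frame = base frame: x ahead of the robot, y to its left, z up, the work surface at z = 0. Lengths are in m, angles in rad, forces in N, time in s.
With the tool pointing down it reaches from about 0.35 to 0.775 m from the base axis. Payload 7.3 kg.
Tool frame: the origin (TCP) lies on the mounting face of the last link; the fingertips stand 178 mm ahead of it and the grasp point (between the pads) lies 159 mm ahead of it (robot.tcp_to_tips is the distance from the TCP to the fingertips, in m); z points along the fingers, y is the direction in which the jaws open and shut (so a half turn about z gives the same grasp; the last joint's range is limited). The gripper opens to 92 mm and grips with 3 to 60 N. Pads are 19 mm wide; open, the fingers measure 130 mm over their backs; the gripper's body (75 mm by 190 mm) begins 47 mm behind the grasp point.
Start: joints at [-1.272, 0.342, 1.524, -0, 1.275, -0.146], TCP at [0.226, -0.474, 0.405] pointing down, gripper open.
Joint ranges: [-2.53, 2.53], [-0.77, 2.02], [0.04, 2.7], [-1, 4.14], [0.28, 2.66], [-3.11, 3.11]. Speed limits (rad/s): [2.57, 2.57, 3.14, 3.14, 3.14, 3.14].

INTERFACE

Orientations are given as [roll, pitch, yaw] about the fixed x, y, z axes, in that order (R = Rz(yaw) Ry(pitch) Rx(roll)).
In Python, from cell import robot, viewer gives the robot as it stands.
- The arm moves only by the shell command python3 -m creep 'ROWS' [OPENING] [FORCE]. ROWS is JSON, a list that holds one entry, the list of rows, each a list of 6 numbers: the shift along the world's x, y, z in mm, then the turn, a rotation vector about the world's x, y, z in degrees. A call has 1 to 5 rows; each row shifts and turns the pose as measured when the row begins; what a row does not reach is not made up. A row lasts 1/12 s, in which the tool goes at most 41.7 mm and 7.16 degrees, less where a joint would pass 70% of its speed; a pose out of reach is approached as far as the arm can. A call with a gripper value outside its range is refused whole. OPENING is the closure, from -1 (fully open) to 1 (shut), set as the call begins (- or left out, the last holds). The fingers move at their own pace and stop on an object; FORCE is the grip in N (left out, the last holds). Time passes only in rows, so rows that do not move let the fingers close. It gives the time, the measured TCP pose, the force and the opening at its end, in the units of the state.
- robot.observe(): the state, without advancing time (a new reading comes with each control period).
- viewer.read_camera(name): name is "scene" or "top" or "wrist"; returns the picture (420x560x3 uint8, blue, green, red); there is no depth.
- viewer.camera_model(name): a dict with "fx", "fy", "cx", "cy" (pixels), "pose" (4x4, takes a point from camera to world coordinates); the wrist camera has in their place "mount" (4x4, takes a point from camera to tool coordinates, whose origin is the TCP and whose axes are the flange's). Camera axes: x right, y up, looking along -z (the intrinsics and any distortion apply to the point x, -y, -z); pixel columns grow to the right and rows downward; lengths in m; the calibration is good to about 2 mm. A picture is of the moment at which its call begins: read the wrist's pose just before it. camera_model takes no time and is no camera call.
- robot.hand_in(): hands the job in, once; it reports no verdict.
The state is a dict: "time": time; "qpos": joint angles; "qvel": joint speeds; "joint_efforts": joint torques, N m; "tool_pos": TCP position; "tool_rot": TCP orientation; "contact_force": force on the tool from outside, world axes, zero at the start; "torque": the same for the moment, N m; "opening": finger opening in m.
Only numpy, scipy, OpenCV 4.12 (cv2) and the standard library are available. Lean on these libraries where they do the work, as an engineer would, in place of code of your own. Each camera call takes 0.05 s, during which the arm holds its last target. There are 200 camera calls.

TASK

A blue carrier plate with a circuit board on it has been left riding on top of the two locating pins of the test fixture, clear of the back rail and not lined up with the pins. Without picking it up, nudge it sideways with your fingers until both its holes drop over the pins and it lies flat on the deck, then take your hand away. Keep off the circuit board and its parts, and leave the meter, screwdriver and pot where they are.

Things in the scene. Friction and masses are not known exactly. Their poses are not given: they have to be found in the camera images.
- fixture: Test fixture fixed to the bench: grey box, x -100 to +150, y -155 to +155 mm of its frame, with a flat beige deck 45 mm above the bench. Origin on the bench, under the seat of the carrier's centre. At yaw 0 its x points away from the robot, y to the robot's left; yaw up to 0.55 rad either way. Behind the rail stand two open toggle clamps, up to 60 mm above the deck, at x over 85, y -75 and +75 mm.
- deck (a point): Point on the deck's surface at the fixture's origin, 45 mm above the bench; axes as the fixture's.
- rail (a point): Middle of the front (-x) face of the aluminium back rail, on the deck, at fixture x = +61, y = 0 mm. The rail is straight, 16 mm high, 14 mm thick, from y = -135 to +135 mm; the seated carrier's far edge is 1 mm in front of it. A carrier pushed square against the rail and then along it towards its seat drops by itself over the pins.
- pin0 (a point): Top of the locating pin at fixture x = +28, y = -45 mm. Both pins are steel, 8 mm across for the first 3 mm above the deck, then tapered to 3.6 mm across at the top, 7 mm above the deck. The carrier hides them at the start.
- pin1 (a point): Top of the other locating pin, at fixture x = +28, y = +45 mm; same shape.
- carrier: Loose blue plate 120 (x) by 190 (y) by 10 mm, 0.35 to 0.7 kg with its board. Origin at the centre of its underside, z up; seated, its frame coincides with deck. Rides at first on the pin tops, its near (-x) long edge on the deck, far edge 8 mm up; off its seat by 10 to 18 mm to -x and up to 36 mm to +y or -y of the fixture, turned up to 0.08 rad. Slides easily, drops when the holes meet the pins.
- hole0 (a point): Centre, at the underside, of the carrier's through hole at its x = +28, y = -45 mm; belongs over pin0. Both holes are 10.5 mm across with steel bushings. The carrier's top between the holes is bare.
- hole1 (a point): Centre of the carrier's hole at its x = +28, y = +45 mm, at the underside; belongs over pin1.
- board: Green circuit board 66 by 128 mm screwed on top of the carrier, with a heat sink, capacitors and connectors up to 16 mm above the carrier's top. Origin at its underside, at x = -18, y = 0 mm of the carrier: it spans x = -51 to +15, y = -64 to +64 mm of the carrier's frame. Not to be touched.
- meter: Orange multimeter 88 by 180 by 36 mm lying face up on the bench beside the +y end of the fixture; origin at the centre of its underside.
- driver: Red-handled screwdriver 170 mm long lying on the bench beside the -y end of the fixture; origin near its middle, on the bench.
- pot: Small amber jar with a black cap, 32 mm across and 36 mm high, standing on the deck behind the back rail, between the toggle clamps; origin at the centre of its base.
Things that resemble listed ones, but are neither listed nor needed, are in the scene too. Of the things that look like the carrier, the larger one is meant.

How it is judged:
By the outcome, as a careful person would: the job done as asked, in the order asked, and still so for the second after the job is handed in, with the robot touching nothing.
It also fails if it takes over 58 s, if anything falls off the work surface, if the arm or the gripper's body presses on something with over 40 N, if the wrist force passes 120 N, or if a joint passes its speed limit or range.

## Working session

There is one attempt and no reset: what is moved stays moved. The work goes in short steps, Python scripts to look and compute and a shell command to move; the robot and the scene stay as the last step left them, time stands still between calls to the robot, and variables do not carry over. Pictures are saved under pics/ and viewed, about 8 in all and at most 12, crops included, and the job is handed in when it is done.

```bash
mkdir -p pics; ls; python3 - <<'E'
from cell import robot, viewer
import cv2,numpy as np
s=robot.observe();print(s)
for n in("top","scene"):
    m=viewer.camera_model(n);print(n,m)
    cv2.imwrite(f"pics/{n}0.png",viewer.read_camera(n))
print(viewer.camera_model("wrist"))
E
```

```text
pics
{'time': 0.0, 'qpos': array([-1.27204506e+00,  3.42678013e-01,  1.52503634e+00,  5.37020070e-06,
        1.27542097e+00, -1.45994952e-01]), 'qvel': array([-9.92203342e-04, -9.69891002e-04, -4.35853715e-06, -7.60658697e-04,
        6.81136529e-04, -8.96769286e-04]), 'joint_efforts': array([-7.15561164e-04, -4.31248212e+01, -2.44218725e+01,  7.15258392e-02,
        5.58367185e-02, -1.27423018e-04]), 'tool_pos': array([ 0.22584804, -0.47377007,  0.40406123]), 'tool_rot': array([-3.14006714e+00, -2.29503011e-04,  4.44744473e-01]), 'contact_force': array([ 0.07253321,  0.51942687, -0.34686371]), 'torque': array([ 0.01755005, -0.01418429, -0.01503699]), 'opening': 0.09230265668431713}
top {'fx': 387.66798364788974, 'fy': 387.66798364788974, 'cx': 276.2770854198119, 'cy': 209.00638742776417, 'pose': array([[ 3.20135323e-04,  9.92541097e-01, -1.21910084e-01,
         3.96295818e-01],
       [-9.99682225e-01,  3.39052052e-03,  2.49790441e-02,
        -6.82998102e-02],
       [ 2.52060664e-02,  1.21863348e-01,  9.92226778e-01,
         1.03354905e+00],
       [ 0.00000000e+00,  0.00000000
[... 168 characters left out ...]
rray([[-0.78018103, -0.40865264,  0.47362493,  1.06263103],
       [ 0.62549044, -0.49883753,  0.59993569,  0.62597466],
       [-0.00890341,  0.76430631,  0.6447919 ,  0.82817936],
       [ 0.        ,  0.        ,  0.        ,  1.        ]])}
{'fx': 359.13680669304813, 'fy': 359.13680669304813, 'cx': 274.54595052323975, 'cy': 215.85379440120707, 'mount': array([[ 3.03787597e-04,  9.61283592e-01,  2.75560817e-01,
         7.49478040e-02],
       [ 9.99999938e-01, -2.43547441e-04, -2.52827744e-04,
        -2.98180701e-05],
       [-1.75927030e-04,  2.75560877e-01, -9.61283607e-01,
         1.94133213e-02],
       [ 0.00000000e+00,  0.00000000e+00,  0.00000000e+00,
         1.00000000e+00]])}
```

View pics/top0.png

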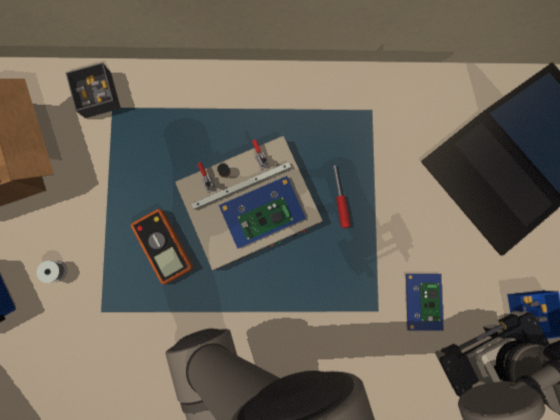

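View pics/scene0.png

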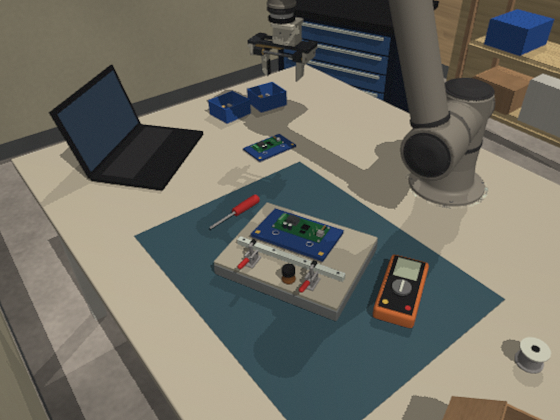

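The top view shows the fixture at about (250,203), with the larger blue carrier on it at (262,213). It is shifted right (-y). A smaller blue lookalike board lies on the bench at (425,302). The carrier meant is the one on the fixture. I'll confirm and measure it in an enlarged crop.

```bash
python3 - <<'E'
import cv2
a=cv2.imread("pics/top0.png")[130:275,165:330]
cv2.imwrite("pics/topc.png",cv2.resize(a,None,fx=4,fy=4,interpolation=cv2.INTER_CUBIC))
E
```

```text
(no output)
```

View pics/topc.png

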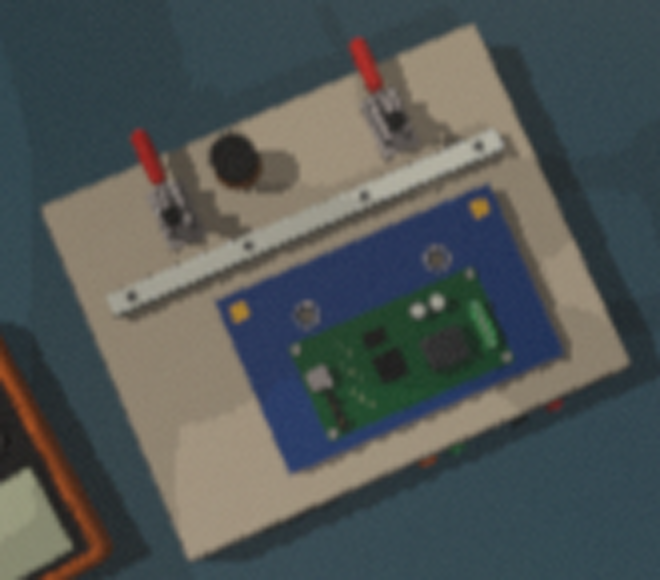

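```bash
cat > h.py <<'E'
import numpy as np
from cell import robot, viewer
from scipy.spatial.transform import Rotation as R
def ray(m,P,uv,z):
    uv=np.atleast_2d(uv).astype(float); z=np.broadcast_to(z,(len(uv),))
    d=np.c_[(uv[:,0]-m['cx'])/m['fx'],-(uv[:,1]-m['cy'])/m['fy'],-np.ones(len(uv))]@P[:3,:3].T
    return P[:3,3]+d*((z-P[2,3])/d[:,2])[:,None]
def top(uv,z):
    m=viewer.camera_model("top"); return ray(m,m['pose'],uv,z)
def wristP(s):
    T=np.eye(4);T[:3,:3]=R.from_euler('xyz',s['tool_rot']).as_matrix();T[:3,3]=s['tool_pos']
    return T@viewer.camera_model("wrist")['mount']
def rect(P,L):
    """fit yaw, from corners TL,TR,BR,BL (far-left..); y axis = right->left"""
    y=(P[0]-P[1])+(P[3]-P[2]); return np.arctan2(-y[0],y[1])
E
python3 - <<'E'
from h import *
np.set_printoptions(precision=4,suppress=True)
c=lambda p:(np.array(p)+.5)/4-.5+[165,130]
D=top(c([(42,207),(475,25),(629,362),(190,560)]),.045)
yaw=rect(D,0);cen=D.mean(0)
f=lambda P:(P-o)[:,:2]@np.array([[np.cos(yaw),-np.sin(yaw)],[np.sin(yaw),np.cos(yaw)]])
o=cen-.025*np.array([np.cos(yaw),np.sin(yaw),0])
print("yaw",yaw,"o",o);print("deck",f(D))
C=top(c([(218,300),(490,186),(563,355),(291,472)]),[.063,.063,.055,.055])
print("carr",f(C),C.mean(0),f(C.mean(0)[None]),rect(C,0)-yaw)
H=top(c([(306,315),(436,258)]),.060);print("holes",H,f(H))
print("rail",f(top(c([(113,298),(498,133),(118,312),(505,148)]),.061)))
print(f(top(c([(235,158)]),.081)))
E
```

```text
yaw 0.4196604989863735 o [ 0.5156 -0.0319  0.045 ]
deck [[ 0.1479  0.1523]
 [ 0.1466 -0.1529]
 [-0.0966 -0.1523]
 [-0.0979  0.153 ]]
carr [[ 0.0435  0.0715]
 [ 0.0412 -0.1153]
 [-0.0758 -0.114 ]
 [-0.0736  0.0728]] [ 0.5094 -0.0579  0.059 ] [[-0.0162 -0.0212]] -0.012036569897118377
holes [[ 0.5172 -0.004   0.06  ]
 [ 0.554  -0.0861  0.06  ]] [[ 0.0129  0.0248]
 [ 0.0131 -0.0651]]
rail [[ 0.0717  0.1314]
 [ 0.0711 -0.1345]
 [ 0.0622  0.132 ]
 [ 0.0603 -0.1346]]
[[0.1186 0.0258]]
```

The crop confirms it: a 187×117 mm plate riding in front of the rail. The fixture yaw is 0.42, with its origin at (515.6, -31.9) mm. The carrier is off its seat by about (-16, -21) mm, with yaw -0.01. I'm setting out to a spot ahead of the near long edge, with the jaws open and parallel to it so they give two square contacts.

```bash
python3 -m creep '[[[17,33,0,0,0,-0.3],[17,33,0,0,0,-0.3],[17,33,0,0,0,-0.3],[17,33,0,0,0,-0.3],[17,33,0,0,0,0]]]' -1; python3 -m creep '[[[17,33,0,0,0,0],[17,33,0,0,0,0],[17,33,0,0,0,0],[17,33,0,0,0,0],[17,33,0,0,0,0]]]'
```

```text
time: 0.52
tool_pos: [0.3096, -0.3082, 0.401]
tool_rot: [-3.138, 0.002, 0.412]
contact_force: [1.8, 0.2, -0.4]
opening: 0.0918
time: 0.93
tool_pos: [0.3959, -0.1342, 0.4001]
tool_rot: [-3.136, 0.002, 0.409]
contact_force: [1.0, 0.1, -0.6]
opening: 0.0917
```

```bash
python3 -m creep '[[[12,18,-10,0,0,0.3],[11,18,-20,0,0,0.3],[0,0,-20,0,0,0],[0,0,0,0,0,0]]]'; python3 - <<'E'
from h import *
import cv2
s=robot.observe();im=viewer.read_camera("wrist");np.save("w1.npy",wristP(s))
cv2.imwrite("pics/w1.png",im)
E
```

```text
time: 1.27
tool_pos: [0.4213, -0.0893, 0.3492]
tool_rot: [-3.136, -0.001, 0.429]
contact_force: [-0.9, -0.5, -0.1]
opening: 0.092
```

View pics/w1.png

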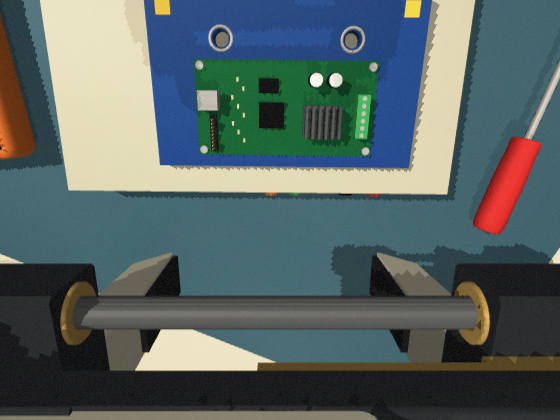

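The wrist view shows the carrier's near corners at (159,165) and (409,167), the holes at (221,39) and (352,40), and the near deck corners at (68,190) and (447,193). The gripper is clear.

```bash
cat >> h.py <<'E'
yaw=.42;o=np.array([.5156,-.0319,.045])
def fx(P): return np.round((P-o)[:,:2]@np.array([[np.cos(yaw),-np.sin(yaw)],[np.sin(yaw),np.cos(yaw)]])*1000,1)
def w(P,uv,z): return fx(ray(viewer.camera_model("wrist"),P,uv,z))
def tool(): s=robot.observe(); return fx(s['tool_pos'][None]),s['tool_pos'][2]-.178-.045,s['tool_rot'][2]-yaw
E
python3 - <<'E'
from h import *
P=np.load("w1.npy")
print("edge",w(P,[(159,165),(409,167)],.055)," holes",w(P,[(221,39),(352,40)],.061)," deck",w(P,[(68,190),(447,193)],.045),tool())
E
```

```text
edge [[ -73.6   76.4]
 [ -73.1 -115. ]]  holes [[ 13.8  25.2]
 [ 14.  -64.2]]  deck [[ -96.   155.1]
 [ -95.2 -151.7]] (array([[-109.4,  -14.5]]), np.float64(0.1277353518877713), np.float64(0.008470992203983785))
```

```bash
python3 -m creep '[[[2,-5,-35,0,0,-0.5],[0,0,-35,0,0,0],[0,0,-30,0,0,0],[0,0,-18,0,0,0],[0,0,0,0,0,0]]]'; python3 -c "
from h import *
print(tool())"
```

```text
time: 1.73
tool_pos: [0.4254, -0.0983, 0.2351]
tool_rot: [3.136, -0.011, 0.416]
contact_force: [-1.4, -0.0, -0.5]
opening: 0.0917
(array([[-109.4,  -23.9]]), np.float64(0.012105440797074832), np.float64(-0.003957945383683159))
```

```bash
python3 -m creep '[[[0,0,-7,0,0.7,0],[10,4.5,0,0,0,0],[7,3,0,0,0,0],[0,0,0,0,0,0]]]'; python3 -c "
from h import *
print(tool())"
```

```text
time: 2.07
tool_pos: [0.4444, -0.0934, 0.2316]
tool_rot: [3.138, -0.001, 0.412]
contact_force: [-0.5, -0.5, -0.6]
opening: 0.0918
(array([[-90.1, -27.1]]), np.float64(0.008597589498930011), np.float64(-0.008378253419934645))
```

```bash
python3 -m creep '[[[0,2,-4,0,0,0.4],[3,1,-1,0,0,0],[4,2,0,0,0,0],[4,2,0,0,0,0],[0,0,0,0,0,0]]]'; python3 -c "
from h import *
print(tool())"
```

```text
time: 2.48
tool_pos: [0.4558, -0.0864, 0.2284]
tool_rot: [3.136, -0.001, 0.42]
contact_force: [0.7, -0.2, 0.4]
opening: 0.0919
(array([[-76.8, -25.4]]), np.float64(0.00536056790541202), np.float64(-9.146602510595736e-05))
```

```bash
python3 -m creep '[[[3,1.5,0,0,0,0],[0,0,0,0,0,0]]]';python3 -m creep '[[[3,1.5,0,0,0,0],[0,0,0,0,0,0]]]'; python3 - <<'E'
from h import *
import cv2
print(tool())
a=viewer.read_camera("top")[130:275,165:330]
cv2.imwrite("pics/top2.png",cv2.resize(a,None,fx=4,fy=4,interpolation=cv2.INTER_CUBIC))
E
```

```text
time: 2.65
tool_pos: [0.4591, -0.0847, 0.2285]
tool_rot: [3.136, -0.0, 0.42]
contact_force: [-0.1, -0.5, 0.5]
opening: 0.092
time: 2.82
tool_pos: [0.4623, -0.083, 0.2285]
tool_rot: [3.136, -0.0, 0.42]
contact_force: [-0.2, -0.2, 1.4]
opening: 0.0918
(array([[-69.5, -24.9]]), np.float64(0.005499408940863801), np.float64(0.0004002481640905109))
```

View pics/top2.png

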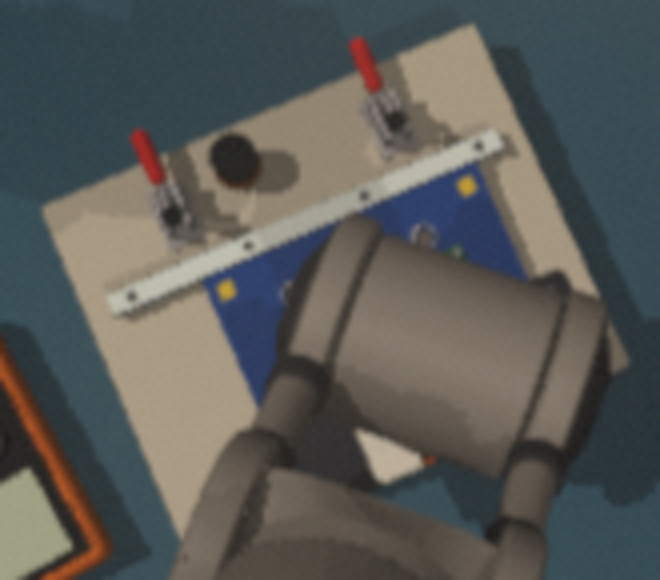

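The top crop shows the plate almost at the rail, with a yellow mark that was at (480,208) now at (466,186). I'll push in small steps until I feel the rail.

```bash
for i in 1 2; do python3 -m creep '[[[1.5,0.7,0,0,0,0],[0,0,0,0,0,0]]]'; done; python3 -c "
from h import *
print(tool())"
```

```text
time: 3.03
tool_pos: [0.4634, -0.0823, 0.2284]
tool_rot: [3.137, 0.001, 0.421]
contact_force: [-2.1, -1.6, 2.4]
opening: 0.0915
time: 3.2
tool_pos: [0.4639, -0.0822, 0.2283]
tool_rot: [3.138, 0.005, 0.421]
contact_force: [-0.7, -0.3, -0.2]
opening: 0.0919
(array([[-67.7, -24.8]]), np.float64(0.005327920790247007), np.float64(0.0012205612481918648))
```

```bash
python3 -m creep '[[[2,0.9,0,0,0,0]]]';  python3 -m creep '[[[0,0,0,0,0,0]]]'; python3 -c "
from h import *
print(tool())"
```

```text
time: 3.28
tool_pos: [0.4649, -0.0817, 0.2282]
tool_rot: [3.139, 0.008, 0.422]
contact_force: [-11.8, -10.8, 6.5]
opening: 0.0915
time: 3.37
tool_pos: [0.4647, -0.082, 0.2282]
tool_rot: [3.139, 0.01, 0.421]
contact_force: [-1.0, -1.1, 0.8]
opening: 0.0918
(array([[-66.9, -24.9]]), np.float64(0.005219845842737006), np.float64(0.0013972348043497784))
```

Rail contact confirmed: about 16 N, and the tool stalled at the depth expected for a square carrier. Next I back off, lift, close the fingers and go round to the -y end.

```bash
python3 -m creep '[[[-14,-6,0,0.2,-0.5,0],[0,0,30,0,0,0],[0,0,32,0,0,0],[31,-19,0,0,0,0],[31,-19,0,0,0,0]]]' 1 10; python3 -m creep '[[[31,-19,0,0,0,0],[31,-19,0,0,0,0],[0,0,0,0,0,0]]]'; python3 - <<'E'
from h import *
import cv2
print(tool())
s=robot.observe();im=viewer.read_camera("wrist");np.save("w2.npy",wristP(s))
cv2.imwrite("pics/w2.png",im)
E
```

```text
time: 3.78
tool_pos: [0.51, -0.1235, 0.2936]
tool_rot: [-3.141, -0.0, 0.422]
contact_force: [1.0, -0.3, 0.8]
opening: 0.0628
time: 4.03
tool_pos: [0.5791, -0.1653, 0.2966]
tool_rot: [3.134, -0.01, 0.421]
contact_force: [-1.3, 0.4, 0.3]
opening: 0.0429
(array([[   3.6, -147.7]]), np.float64(0.07360502578499954), np.float64(0.0011852178151331993))
```

View pics/w2.png

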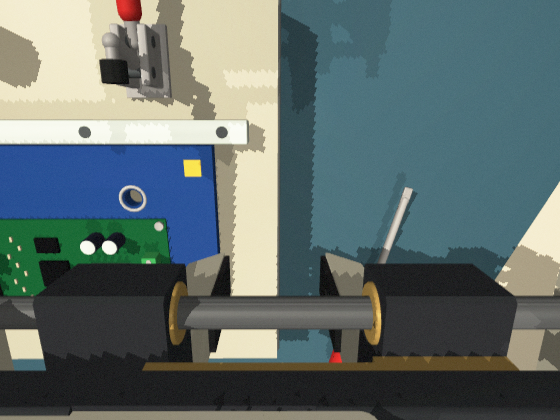

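The far edge now lies along the rail, with its -y corner at (213,147) and hole0 at (132,198). The fingers are still closing. I'll measure while letting them finish.

```bash
python3 - <<'E'
from h import *
P=np.load("w2.npy");print(w(P,[(213,147),(132,198),(217,235)],.0625))
E
python3 -m creep '[[[0,0,0,0.2,0.6,0],[0,0,0,0,0,0],[0,0,0,0,0,0],[0,0,0,0,0,0],[0,0,0,0,0,0]]]'; python3 -c "
from h import *
print(tool())"
```

```text
[[  61.6 -113.1]
 [  30.8  -62.3]
 [   6.9 -113.2]]
time: 4.5
tool_pos: [0.5749, -0.1613, 0.2952]
tool_rot: [-3.134, 0.003, 0.422]
contact_force: [-0.2, -0.2, -0.0]
opening: 0.0057
(array([[   1.3, -142.4]]), np.float64(0.07224459595602616), np.float64(0.002446924953130869))
```

```bash
python3 -m creep '[[[0,0,-25,-0.3,0,0],[0,0,-25,0,0,0],[0,0,-15,0,0,0],[0,0,0,0,0,0]]]'; python3 -c "
from h import *
print(tool())"
```

```text
time: 4.83
tool_pos: [0.5738, -0.1599, 0.2314]
tool_rot: [3.14, 0.001, 0.424]
contact_force: [0.3, 0.6, -0.9]
opening: 0.0008
(array([[   1. , -140.6]]), np.float64(0.008362154985895223), np.float64(0.003615499619392837))
```

```bash
python3 -m creep '[[[-1.6,3.7,-1,0,0,0],[-1.6,3.7,0,0,0,0],[-1.6,3.7,0,0,0,0],[0,0,0,0,0,0]]]';python3 -m creep '[[[-1.6,3.7,-1,0,0,0],[0,0,0,0,0,0]]]'; python3 -c "
from h import *
print(tool())"
```

```text
time: 5.17
tool_pos: [0.5685, -0.1473, 0.2328]
tool_rot: [3.139, -0.001, 0.424]
contact_force: [0.3, 0.9, 1.1]
opening: 0.0005
time: 5.33
tool_pos: [0.5671, -0.143, 0.2336]
tool_rot: [3.136, -0.003, 0.424]
contact_force: [0.2, -0.3, -0.3]
opening: 0.0005
(array([[   1.7, -122.4]]), np.float64(0.010616202423733775), np.float64(0.004291811384963873))
```

```bash
python3 -m creep '[[[0,0,-4,0.2,0.2,0],[-1.2,2.7,-1,0,0,0],[0,0,0,0,0,0]]]';python3 -m creep '[[[-0.8,1.8,0,0,0,0],[0,0,0,0,0,0]]]'; python3 - <<'E'
from h import *
import cv2
print(tool())
s=robot.observe();im=viewer.read_camera("wrist");np.save("w3.npy",wristP(s))
cv2.imwrite("pics/w3.png",im)
E
```

```text
time: 5.58
tool_pos: [0.567, -0.1417, 0.231]
tool_rot: [3.134, -0.005, 0.425]
contact_force: [0.4, -0.1, 0.7]
opening: 0.0001
time: 5.75
tool_pos: [0.5665, -0.1406, 0.2313]
tool_rot: [3.132, -0.006, 0.424]
contact_force: [-0.1, -0.7, 1.0]
opening: 0.0011
(array([[   2.2, -120. ]]), np.float64(0.008311476763222289), np.float64(0.004468962829277057))
```

View pics/w3.png

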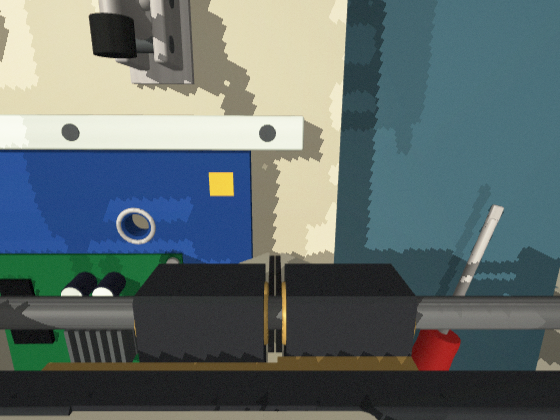

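The plate still rides high against the rail, with its corner at (250,150) and hole0 at (136,226).

```bash
python3 - <<'E'
from h import *
P=np.load("w3.npy");print(w(P,[(250,150),(136,226),(252,250)],.0625),w(P,[(302,150),(302,117)],.061))
s=robot.observe();print(fx((s['tool_pos']+.178*R.from_euler('xyz',s['tool_rot']).as_matrix()[:,2])[None]))
E
```

```text
[[  63.4 -111.3]
 [  30.6  -61.3]
 [  19.5 -111.6]] [[  63.4 -132.8]
 [  76.6 -132.5]]
[[   3.2 -121.6]]
```

```bash
python3 -m creep '[[[-1.2,2.7,-1,0.4,0.5,0],[-1.2,2.7,-1,0,0,0],[-1.2,2.7,-1,0,0,0],[0,0,0,0,0,0]]]'; cat >>h.py <<'E'
def tip():
    s=robot.observe();r=R.from_euler('xyz',s['tool_rot'])
    p=s['tool_pos']+robot.tcp_to_tips*r.as_matrix()[:,2]
    z=r.as_matrix()[:,2]; c=np.degrees(np.cross(z,[0,0,-1]))
    print("tip",fx(p[None]),"h",round((p[2]-.045)*1e3,1),"fix",c.round(2),"F",s['contact_force'].round(1))
E
python3 -c "
from h import *
tip()"
```

```text
time: 6.13
tool_pos: [0.5645, -0.1351, 0.2308]
tool_rot: [3.133, -0.005, 0.424]
contact_force: [-0.8, -0.3, 0.9]
opening: 0.0006
tip [[   3.5 -115.7]] h 7.8 fix [0.35 0.47 0.  ] F [-0.8 -0.3  0.9]
```

```bash
python3 -m creep '[[[-1.2,2.7,-1,0.4,0.5,0],[-1.2,2.7,-1,0,0,0],[-1.2,2.7,-1,0,0,0],[0,0,0,0,0,0]]]'; 
python3 -c "
from h import *
tip()"; python3 -m creep '[[[-0.9,1.8,-1,0.4,0.5,0],[0,0,0,0,0,0]]]'; 
python3 -c "
from h import *
tip()"
```

```text
time: 6.47
tool_pos: [0.5624, -0.1296, 0.2307]
tool_rot: [3.134, -0.004, 0.424]
contact_force: [-1.0, -1.0, 1.6]
opening: 0.0005
tip [[   3.6 -109.6]] h 7.7 fix [0.32 0.37 0.  ] F [-1.  -1.   1.6]
time: 6.63
tool_pos: [0.5615, -0.1275, 0.2297]
tool_rot: [-3.138, 0.001, 0.423]
contact_force: [-0.6, -0.3, -0.7]
opening: 0.0007
tip [[   2.7 -105.3]] h 6.7 fix [-0.17 -0.15 -0.  ] F [-0.6 -0.3 -0.7]
```

```bash
for i in 1 2 3; do python3 -m creep '[[[-0.6,1.2,-0.6,0,0,0],[0,0,0,0,0,0]]]' >/dev/null; 
python3 -c "
from h import *
tip()"; done; python3 - <<'E'
from h import *
import cv2
s=robot.observe();im=viewer.read_camera("wrist");np.save("w4.npy",wristP(s))
cv2.imwrite("pics/w4.png",im)
E
```

```text
tip [[   2.5 -102.4]] h 5.2 fix [-0.28 -0.28 -0.  ] F [ 0.3 -1.2  1.7]
tip [[   2.6 -102.5]] h 5.1 fix [-0.13 -0.18 -0.  ] F [-1.4 -0.7  2.4]
tip [[   2.6 -102.5]] h 5.2 fix [ 0.01 -0.08  0.  ] F [-0.6 -1.3  1.4]
```

View pics/w4.png

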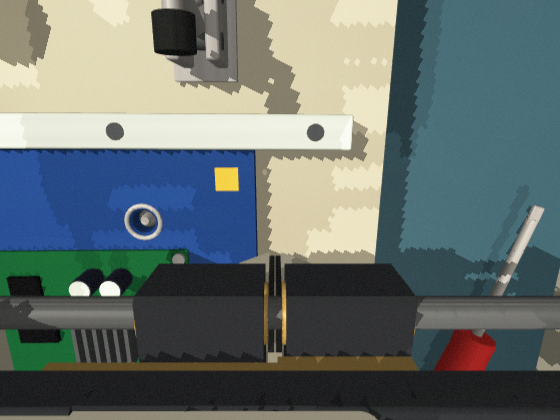

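The pin top now shows inside hole0: the pin is at (148,218) and the hole centre at (143,222). The tool stalled at -102.5, which suggests it has seated. I'll retreat and check the height.

```bash
python3 - <<'E'
from h import *
P=np.load("w4.npy")
for z in(.055,.0625): print(z,w(P,[(255,151),(143,222),(257,250),(148,218)],z))
print("railend",w(P,[(352,149),(352,116)],.061))
E
python3 -m creep '[[[6,-13,0,0,0,0],[6,-13,0,0,0,0],[0,0,30,0,0,0],[0,0,35,0,0,0],[0,0,35,0,0,0]]]'; python3 -m creep '[[[0,0,35,0,0,0],[-10,-30,10,0,0,0],[-30,-25,0,0,0,0],[-30,-25,0,0,0,0],[-30,-25,0,0,0,0]]]';python3 -m creep '[[[-30,-25,0,0,0,0],[-30,-25,0,0,0,0],[-30,-25,0,0,0,0],[-30,-25,0,0,0,0],[0,0,0,0,0,0]]]'
python3 - <<'E'
from h import *
import cv2
a=viewer.read_camera("top")[130:275,165:330]
b=viewer.read_camera("scene")[195:310,205:385]
a=cv2.resize(a,None,fx=3,fy=3,interpolation=cv2.INTER_CUBIC);b=cv2.resize(b,None,fx=4,fy=4,interpolation=cv2.INTER_CUBIC)
cv2.imwrite("pics/t5.png",a);cv2.imwrite("pics/s5.png",b)
E
```

```text
0.055 [[ 62.  -93.9]
 [ 30.3 -43.4]
 [ 17.2 -94.3]
 [ 32.2 -45.8]]
0.0625 [[ 62.8 -94.3]
 [ 32.6 -46.3]
 [ 20.2 -94.7]
 [ 34.4 -48.6]]
railend [[  63.7 -133.6]
 [  76.6 -132.8]]
time: 7.6
tool_pos: [0.5696, -0.1494, 0.3195]
tool_rot: [-3.119, 0.018, 0.425]
contact_force: [1.3, -0.9, -0.7]
opening: 0.0004
time: 8.02
tool_pos: [0.4721, -0.2532, 0.3731]
tool_rot: [-3.124, 0.006, 0.435]
contact_force: [-0.7, -1.1, -0.4]
opening: 0.0007
time: 8.43
tool_pos: [0.3422, -0.36, 0.3717]
tool_rot: [-3.118, 0.006, 0.431]
contact_force: [-0.1, -0.7, -0.2]
opening: 0.0
```

View pics/s5.png

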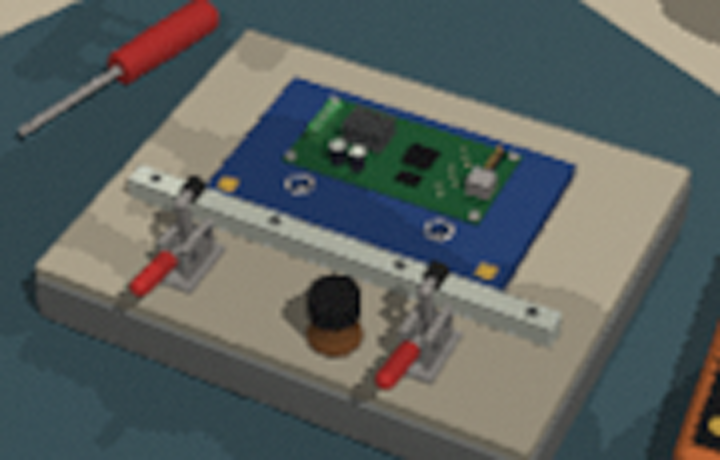

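View pics/t5.png

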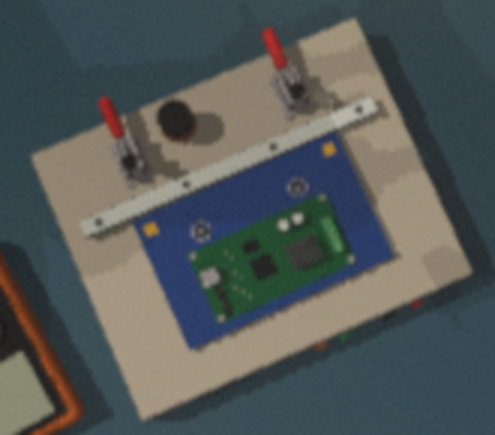

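Both views show the plate in place, with pins in the holes. I'll check flatness by triangulating the far-edge yellow marks, taking the rail dots (61 mm high) as reference.

```bash
python3 - <<'E'
from h import *
import cv2
def Pm(n):
    m=viewer.camera_model(n);T=np.diag([1,-1,-1,1])@np.linalg.inv(m['pose'])
    return np.array([[m['fx'],0,m['cx']],[0,m['fy'],m['cy']],[0,0,1]])@T[:3]
t=lambda p:(np.array(p,float)+.5)/3-.5+[165,130]
s=lambda p:(np.array(p,float)+.5)/4-.5+[205,195]
T=t([(329,149),(151,229),(297,187),(201,232),(360,110),(273,147),(186,184),(99,222),(395,258),(192,348),(322,198),(350,259),(221,320),(193,257)])
S=s([(229,184),(487,270),(300,184),(439,230),(156,178),(275,220),(400,265),(532,312),(296,78),(575,166),(290,156),(333,100),(514,157),(474,215)])
X=cv2.triangulatePoints(Pm("top"),Pm("scene"),T.T,S.T);X=(X[:3]/X[3]).T
n="markR markL hole0 hole1 rail1 rail2 rail3 rail4 nearR nearL scrFR scrNR scrNL scrFL".split()
for a,b,c in zip(n,X,fx(X)):print(a,c,"z",round((b[2]-.045)*1e3,1))
E
```

```text
markR [ 48.2 -82.8] z 9.3
markL [45.8 83.1] z 9.9
hole0 [ 29.3 -44.9] z 9.3
hole1 [27.  44.9] z 8.3
rail1 [  67.7 -120.7] z 14.5
rail2 [ 68.2 -39.9] z 15.1
rail3 [68.6 40.2] z 14.9
rail4 [ 68.3 120.1] z 14.2
nearR [-60.  -96.4] z 6.3
nearL [-60.5  92.2] z 6.9
scrFR [ 11.9 -60.8] z 11.3
scrNR [-45.3 -61.4] z 12.1
scrNL [-48.5  58.9] z 10.3
scrFL [ 9.7 59.2] z 11.7
```

The top of the far edge is at about 10 mm above the deck (riding, it would be about 17 mm), and both holes are at (28, ±45) within error. It is seated flat and the hand is clear.

```bash
python3 -c "
from cell import robot
print(robot.hand_in(), robot.observe()['time'])"
```

```text
the job is handed in; nothing more can be done
the job is handed in; nothing more can be done
```

The carrier is seated on both pins and lies flat on the deck, and the job is handed in after about 8.5 s of robot time. I pushed its near edge squarely against the back rail with the open fingers. Then I pushed its -y end along the rail with closed fingers until it dropped, and moved the hand well clear.

**Last checks:**
- **Holes:** triangulated at (29, -45) and (27, +45) mm, against pins at (28, ±45) mm. A pin top was visible inside hole0 in the last close-up.
- **Height:** the top surface near the far edge is 9–10 mm above the deck, where about 17 mm would mean it was still riding on the pins.
- **Forces:** the largest reading was about 17 N, when the carrier met the rail. Others were below about 4 N.
- **Other things:** I never touched the pot, meter, screwdriver or circuit board. The last pictures show the pot and screwdriver where they were, and the part of the meter in view unmoved.

**Disagreements:** the near-edge corners read 6–7 mm high rather than 10, and the rail reads 14–15 mm rather than 16. I put these down to the calibration and pixel-reading error.

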